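# Tally a phone display out of the rack and hold it to the light

## Robot

A 6-joint arm with a two-finger parallel gripper is mounted at the origin on the work surface. World frame = base frame: x ahead of the robot, y to its left, z up, the work surface at z = 0. Lengths are in m, angles in rad, forces in N, time in s.
With the tool pointing down it reaches from about 0.35 to 0.85 m from the base axis. Payload 8.1 kg.
Tool frame: the origin (TCP) lies between the finger pads; the fingertips stand 14 mm ahead of it and the grasp point (between the pads) lies 5 mm behind it (robot.tip_reach is the z of the fingertips in the tool frame, in m); z points along the fingers, y is the line along which they close (so a half turn about z gives the same grasp; the last joint's range is limited). The gripper opens to 93 mm and grips with 3 to 60 N. Pads are 15 mm wide; open, the fingers measure 128 mm over their backs; the gripper's body (75 mm by 188 mm) begins 65 mm behind the grasp point.
Start: joints at [1.055, 0.13, 1.488, -0, 1.523, -0.085], TCP at [0.251, 0.545, 0.233] pointing down, gripper open.
Joint ranges: [-2.96, 2.96], [-0.89, 2.26], [0.02, 2.5], [-1.34, 4.48], [0, 2.73], [-2.66, 2.66]. Speed limits (rad/s): [2.39, 2.39, 2.79, 3.14, 3.14, 3.14].

## Interface

Orientations are given as a rotation vector (axis times angle).
In Python, from plant import robot gives the robot as it stands. The module is installed in compiled form; this text tells all that it offers.
- The arm moves only by the shell command python3 -m handwheel 'ROWS' [FORCE]. ROWS is JSON, a list of rows, each a list of 7 numbers: the closure, from -1 (fully open) to 1 (shut), then the shift along the tool's x, y, z each as a share of 100 cm, from -1 to 1, then the turn, a rotation vector about the tool's x, y, z each as a share of 180 degrees, from -1 to 1. In form: [[grip, tx, ty, tz, rx, ry, rz], ...]. A call has 1 to 20 rows; each row is the pose to reach, as a shift and turn from the pose commanded when the call began, along the tool's axes at that moment, turning the shorter way round; what a row does not reach only later rows make up. A row lasts 1/8 s, in which the tool goes at most 62.5 mm and 10.7 degrees, less where a joint would pass 70% of its speed; a pose out of reach is approached as far as the arm can. A call with a number of a shift or a turn outside -1 to 1 is refused whole. A call with a gripper value outside its range is refused whole. The fingers move at their own pace and stop on an object; FORCE is the grip in N (left out, the last holds). Time passes only in rows, so rows that repeat a pose let the fingers close. It gives the time, the measured TCP pose, the force, the opening and the grip force at its end, in the units of the state.
- robot.read_state(): the state, without advancing time (a new reading comes with each control period).
- robot.read_camera(name): name is "side" or "top"; returns a dict with "frame" (400x640x3 uint8, red, green, blue), "fx", "fy", "cx", "cy" (pixels), "rvec" (rotation vector, rad) and "tvec" (3), from world to camera coordinates, as OpenCV has them. Camera axes: x right, y down, z forward; pixel columns grow to the right and rows downward; lengths in m; the calibration is good to about 2 mm. A picture is of the moment at which its call begins. There is no depth.
- robot.close_job(): hands the job in; it is judged then, once.
Trained networks look in a picture, given as the dict that the camera call returned (one of the last four; its "shot" number tells which), for a name from the list of things; names that differ only in an ending like _2 or _b are one class to them, and where a whole thing is asked for, a point or a joint stands for the part that bears it (a point fixed in the world has none). Each returns a list of dicts, best first, with "conf" (0 to 1); they miss things now and then, are a little off and sometimes report something else, mostly with a low value. They report only what shows in the picture. A call takes as long as a camera call. They do not tell look-alikes from the thing itself.
- robot.regions_of(picture, name): "mask" (400x640 bool, what is visible of it) and "rect" ([left, top, right, bottom] in pixels, round what is visible of it).
The state is a dict: "t": time; "q": joint angles; "dq": joint speeds; "joint_torque": joint torques, N m; "tool_pos": TCP position; "orientation": TCP orientation; "force": force on the tool from outside, world axes, zero at the start; "wrist_torque": the same for the moment, N m; "opening": finger opening in m; "gripper_force": force on a finger pad.
Only numpy, scipy, OpenCV 4.12 (cv2) and the standard library are available. Lean on these libraries where they do the work, as an engineer would, in place of code of your own. Each camera call takes 0.05 s, during which the arm holds its last target. There are 200 camera calls.

## Task

Book the larger of the two display panels out of the rack for a dust check: push the tally counter's sprung thumb lever down to its stop and let it spring back up, then draw the larger panel out of its slot. Hold the whole panel at least 20 cm above the counter top, leaned halfway between upright and flat, glass side half upwards and long edges level, facing any way. Finish still holding it there, steady; leave the other panel and all else where it is.

Things in the scene. Friction and masses are not known exactly. Their poses are not given: they have to be found in the camera images.
- panel: the larger phone display panel, black glass on one side, metal back on the other; 150 x 72 x 8 mm, 60 to 130 g. Stands on a long edge in a rack slot, lowest 22 mm inside, top 78 mm above the counter top. Origin: middle of its lower long edge. x points out of the glass (at the start away from the robot, within 30 degrees), y along the long edges, z up at the start
- panel_center (a point): the centre of the larger panel (36 mm above its lower edge at the start), axes as panel
- small_panel: the smaller display panel, same look, 122 x 58 x 8 mm, standing in the other slot, top edge 64 mm above the counter; origin at the middle of its lower long edge, axes as panel. To be left alone
- rack: white plastic rack fixed to the counter top, base 150 (x) by 180 (y) x 6 mm, two slots along its y at x = -40 and +40 mm, open on top, 10.5 mm wide, 156 mm long, 22 mm deep, between 7 mm walls whose tops are 28 mm above the counter top. Either slot may hold the larger panel. Origin: centre of its underside, z up
- tally: small steel bench tally counter, fixed: base 100 (x) by 75 (y) mm, housing 52 mm high with its front 20 mm towards -x from the origin, two ears 75 mm high carrying the lever's pivot (20 mm towards +x, 68 mm up). Origin: centre of its underside, z up; number wheels and the lever's thumb pad are at its own -x side
- tally_lever (a joint): swing of the tally counter's thumb lever, rad: 0 at rest (raised), 0.5 at the stop (pushed down). It pivots about the tally counter's y axis; the pad is 80 mm from the pivot. A spring always pushes it back up to 0: about 1.1 N at the pad to start it, about 2.7 N at the stop
- lever_pad (a point): centre of the top of the lever's 26 x 26 mm thumb pad, overhanging the tally counter's front; about 99 mm above the counter top at rest, 60 mm at the stop, nearly straight below. The pad's top slopes 20 degrees down towards the pivot at rest, 9 degrees down away from it at the stop
- clamp_a: orange plastic spring clamp, about 110 x 60 mm, 20 mm high, lying flat; origin at its pivot's underside. Bystander
- clamp_b: a second such orange spring clamp. Bystander
- tin: dented round aluminium tin of spare parts, 68 mm across, 45 mm high, origin at the centre of its underside. Bystander
- mould: clear acrylic alignment mould lying flat, 100 x 180 x 14 mm, origin at the centre of its underside. Bystander
- screwdriver: screwdriver lying flat, 150 mm long, along its x axis. Bystander
- tape: roll of tape lying flat, 70 mm across, 18 mm high, origin at the centre of its underside. Bystander
There are look-alikes about, which are no part of the job. Of the things shaped like the rack, the white one is meant.

How it is judged:
By the outcome, as a careful person would: the job done as asked, in the order asked, and still so for the second after the job is handed in, while the arm keeps its last pose, push and grip.
It also fails if it takes over 45 s, if anything falls off the work surface, if the arm or the gripper's body presses on something with over 40 N, if the wrist force passes 120 N, or if a joint passes its speed limit or range.

## Working session

There is one attempt and no reset: what is moved stays moved. The work goes in short steps, Python scripts to look and compute and a shell command to move; the robot and the scene stay as the last step left them, time stands still between calls to the robot, and variables do not carry over. Pictures are saved under pics/ and viewed, at most 10 in all, crops included, and the job is handed in when it is done.

```bash
mkdir -p pics
cat > h.py <<'E'
import numpy as np, cv2, json, pickle
from scipy.spatial.transform import Rotation as R
from plant import robot
def cam(p):
    K=np.array([[p['fx'],0,p['cx']],[0,p['fy'],p['cy']],[0,0,1.]])
    return K,R.from_rotvec(p['rvec']).as_matrix(),np.array(p['tvec'])
def proj(p,X):
    K,Rm,t=cam(p); c=np.atleast_2d(X)@Rm.T+t; u=c@K.T; return u[:,:2]/u[:,2:]
def back(p,uv,z):
    K,Rm,t=cam(p); d=(Rm.T@np.linalg.inv(K)@np.array([uv[0],uv[1],1.])); o=-Rm.T@t
    return o+d*(z-o[2])/d[2]
def save(p,n): cv2.imwrite('pics/'+n,p['frame'][:,:,::-1])
E
python3 - <<'E'
from h import *
for c in ('top','side'):
    p=robot.read_camera(c); save(p,c+'0.png'); pickle.dump(p,open(c+'0.pkl','wb'))
    K,Rm,t=cam(p); print(c,K[0,0],(-Rm.T@t).round(3),Rm[2].round(2))
    for n in ('panel','small_panel','rack','tally','tally_lever','clamp_a','tin','mould','tape','screwdriver'):
        for d in robot.regions_of(p,n)[:4]:
            m=d['mask']; ys,xs=np.nonzero(m); print(n,round(d['conf'],2),d['rect'],m.sum(),back(p,(xs.mean(),ys.mean()),0.03).round(3))
E
```

```text
top 429.1643446529407 [ 0.263 -0.013  1.187] [ 0.23  0.01 -0.97]
panel 0.75 [370.8, 222.0, 427.1, 237.2] 275 [ 0.463 -0.227  0.03 ]
panel 0.41 [378.0, 125.2, 411.7, 140.9] 306 [ 0.739 -0.218  0.03 ]
small_panel 0.82 [370.3, 194.4, 416.9, 207.1] 256 [ 0.54  -0.206  0.03 ]
rack 0.73 [188.3, 271.5, 256.7, 332.9] 3847 [0.242 0.236 0.03 ]
rack 0.67 [359.7, 185.4, 429.2, 249.5] 2955 [ 0.491 -0.21   0.03 ]
rack 0.6 [411.4, 269.4, 497.6, 348.9] 3956 [ 0.254 -0.377  0.03 ]
rack 0.34 [269.7, 110.5, 328.1, 143.3] 2067 [0.746 0.062 0.03 ]
tally 0.76 [235.5, 181.0, 261.5, 221.7] 959 [0.513 0.189 0.03 ]
tally 0.6 [448.8, 203.2, 487.5, 226.2] 361 [ 0.52  -0.413  0.03 ]
tally_lever 0.46 [241.2, 193.9, 248.9, 219.6] 145 [0.503 0.199 0.03 ]
clamp_a 0.55 [447.5, 203.0, 487.0, 228.4] 443 [ 0.52  -0.413  0.03 ]
clamp_a 0.15 [386.3, 127.3, 410.4, 140.6] 183 [ 0.739 -0.225  0.03 ]
tin 0.76 [301.2, 237.4, 326.2, 268.7] 509 [ 0.384 -0.005  0.03 ]
mould 0.94 [268.5, 109.0, 325.4, 144.8] 1991 [0.747 0.064 0.03 ]
tape 0.86 [151.6, 176.4, 174.7, 200.9] 293 [0.535 0.428 0.03 ]
tape 0.24 [299.4, 240.0, 326.2, 266.6] 531 [ 0.384 -0.005  0.03 ]
screwdriver 0.7 [387.7, 126.4, 408.8, 143.6] 223 [ 0.737 -0.226  0.03 ]
side 451.79663175749647 [ 0.104 -0.909  1.007] [ 0.31  0.68 -0.67]
panel 0.76 [314.4, 246.0, 356.3, 290.9] 625 [ 0.469 -0.21   0.03 ]
small_panel 0.66 [341.1, 237.9, 373.4, 274.1] 332 [ 0.545 -0.195  0.03 ]
rack 0.86 [302.8, 240.2, 386.3, 307.0] 1980 [ 0.482 -0.244  0.03 ]
rack 0.74 [184.2, 172.0, 243.6, 224.5] 1764 [0.236 0.215 0.03 ]
rack 0.59 [236.8, 317.0, 332.1, 400.0] 4544 [ 0.251 -0.399  0.03 ]
tally 0.94 [277.0, 160.4, 314.2, 192.1] 629 [0.515 0.192 0.03 ]
clamp_a 0.74 [320.6, 205.3, 339.4, 230.8] 266 [ 0.541 -0.02   0.03 ]
mould 0.82 [348.2, 167.5, 405.9, 207.1] 1201 [0.742 0.042 0.03 ]
tape 0.6 [270.5, 133.0, 286.3, 150.3] 171 [0.529 0.411 0.03 ]
screwdriver 0.55 [416.3, 235.9, 431.7, 263.0] 188 [ 0.734 -0.237  0.03 ]
```

View pics/top0.png

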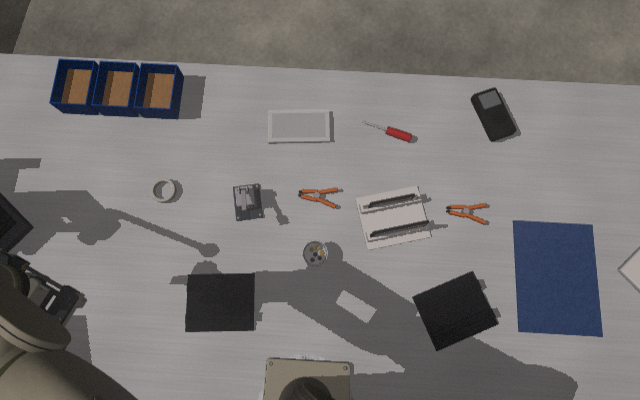

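View pics/side0.png

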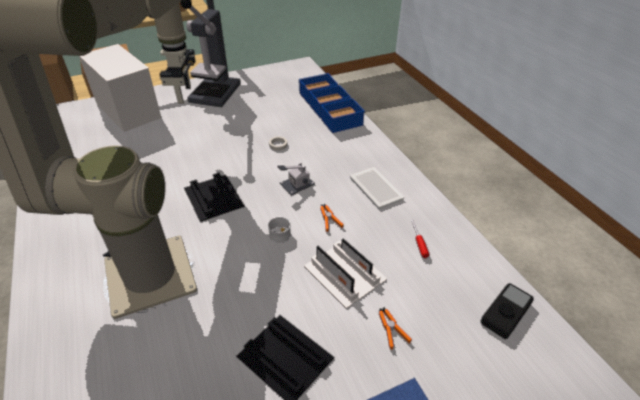

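Run:
```python
from h import *
t=pickle.load(open('top0.pkl','rb'))['frame'];s=pickle.load(open('side0.pkl','rb'))['frame']
def c(f,x,y,w,h): return cv2.resize(f[y:y+h,x:x+w],(400,300),interpolation=cv2.INTER_CUBIC)
im=np.vstack([np.hstack([c(t,350,180,88,66+6),c(s,300,235,100,75)]),np.hstack([c(t,225,175,80,60),c(s,265,150,80,60)])])
cv2.imwrite('pics/crop.png',im[:,:,::-1])
```

```text
(no output)
```

View pics/crop.png

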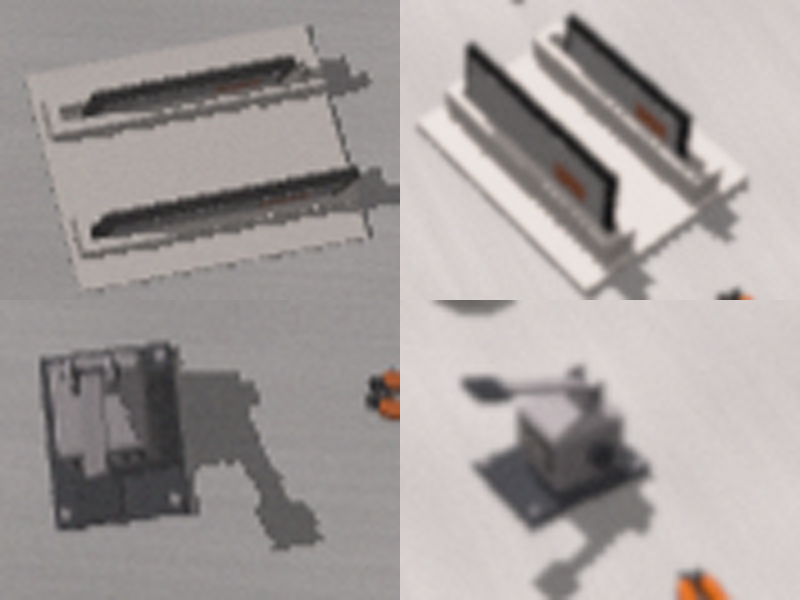

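Run:
```python
from h import *
from scipy.optimize import least_squares as LS
t=pickle.load(open('top0.pkl','rb'));s=pickle.load(open('side0.pkl','rb'))
def un(a,x,y,sx,sy): a=np.array(a,float); return (a+.5)/[sx,sy]-.5+[x,y]
def fit(obs,x0):
    def pts(v,L):
        return np.array(L)@R.from_euler('z',v[2]).as_matrix().T+[v[0],v[1],0]
    f=lambda v:np.concatenate([(proj(p,pts(v,L))-uv).ravel() for p,L,uv in obs])
    r=LS(f,x0); print(r.x.round(4),r.fun.reshape(-1,2).round(1).tolist()); return r.x
Lr=[[.075,.09,.006],[.075,-.09,.006],[-.075,-.09,.006],[-.075,.09,.006]]
rt=un([[25,75],[308,25],[370,237],[83,290]],350,180,400/88,300/72)
rs=un([[418,126],[747-400+400,178],[588,293]],300,235,4,4)-[100,0]
Ls=[Lr[3],Lr[1],Lr[2]]
for o in ([(t,Lr,rt)],[(s,Ls,rs)],[(t,Lr,rt),(s,Ls,rs)]): v=fit(o,[.49,-.21,0])
# larger panel top edge ends (top cam): 
c,sn=np.cos(v[2]),np.sin(v[2])
o=v[:2]+np.array([c,sn])*-.04
print('slot',o)
# panel top far corners from side: left top (468,44), right top (618,180)
ps=un([[466-400,44],[617-400,178]],300,235,4,4)
for q in ps: print('panel side top',back(s,q,.078).round(4))
pt=un([[95,225],[357,172]],350,180,400/88,300/72)
for q in pt: print('panel top',back(t,q,.078).round(4))
Lt=[[.05,.0375,.004],[.05,-.0375,.004],[-.05,-.0375,.004],[-.05,.0375,.004]]
tt=un([[40,55],[178,44],[193,210],[57,228]],225,175,5,5)
ts=un([[648-400,468-300],[530-400,528-300],[474-400,467-300]],265,150,5,5)
Lts=[Lt[1],Lt[2],Lt[3]]
for ob in ([(t,Lt,tt)],[(s,Lts,ts)],[(t,Lt,tt),(s,Lts,ts)]): w=fit(ob,[.51,.19,0])
pad=un([[85,88]],265,150,5,5)[0]
print('pad side',back(s,pad,.099).round(4))
a=np.sqrt(.08**2-.031**2)
pm=np.array([.02-a,0,.099])@R.from_euler('z',w[2]).as_matrix().T+[w[0],w[1],0]
print('pad model',pm.round(4),proj(t,pm),proj(s,pm),pad)
st=robot.read_state();print(st['tool_pos'],R.from_rotvec(st['orientation']).as_matrix().round(3),st['opening'])
```

```text
[ 0.4979 -0.217   0.2567] [[0.5, -0.1], [-0.1, -0.4], [-0.0, 0.1], [-0.3, 0.4]]
[ 0.4981 -0.2148  0.2661] [[-0.3, -0.1], [0.6, -0.3], [-0.2, 0.3]]
[ 0.498  -0.2162  0.2597] [[0.1, -0.0], [-0.5, -0.5], [-0.3, -0.1], [-0.4, 0.4], [-0.1, 0.1], [0.8, 0.3], [-0.3, 0.7]]
slot [ 0.45934919 -0.22648718]
panel side top [ 0.4389 -0.1502  0.078 ]
panel side top [ 0.4811 -0.2936  0.078 ]
panel top [ 0.4359 -0.1471  0.078 ]
panel top [ 0.478  -0.2971  0.078 ]
[0.5203 0.1922 0.1773] [[0.8, 0.3], [-0.6, -0.6], [-0.3, 0.4], [0.2, -0.0]]
[0.5197 0.1976 0.2151] [[0.8, 0.2], [0.1, -0.3], [-0.9, 0.1]]
[0.52   0.1932 0.1812] [[0.4, 0.4], [-1.0, -0.6], [-0.6, 0.4], [-0.1, 0.1], [1.4, 1.3], [0.1, 0.3], [-0.3, 0.4]]
pad side [0.4654 0.1867 0.099 ]
pad model [0.4672 0.1835 0.099 ] [[243.82305418 213.36832103]] [[282.44603665 167.61761039]] [281.6 167.2]
[0.25054833 0.54520565 0.23263445] [[-0.909  0.418 -0.   ]
 [ 0.418  0.909  0.   ]
 [ 0.     0.    -1.   ]] 0.0931489964949199
```

```bash
python3 -m handwheel '[[1,-0.345,-0.239,0.04,0,0,-0.194],[1,-0.345,-0.239,0.04,0,0,-0.194],[1,-0.345,-0.239,0.04,0,0,-0.194],[1,-0.345,-0.239,0.04,0,0,-0.194],[1,-0.345,-0.239,0.04,0,0,-0.194],[1,-0.345,-0.239,0.04,0,0,-0.194],[1,-0.345,-0.239,0.04,0,0,-0.194],[1,-0.345,-0.239,0.04,0,0,-0.194],[1,-0.345,-0.239,0.1,0,0,-0.194],[1,-0.345,-0.239,0.1,0,0,-0.194],[1,-0.345,-0.239,0.1,0,0,-0.194],[1,-0.345,-0.239,0.1,0,0,-0.194]]' 25
python3 - <<'E'
from h import *
s=robot.read_state();print(s['q'],R.from_rotvec(s['orientation']).as_matrix().round(3),robot.tip_reach)
p=robot.read_camera('side');t=robot.read_camera('top')
def c(f,x,y,w,h): return cv2.resize(f[y:y+h,x:x+w],(400,300),interpolation=cv2.INTER_CUBIC)
cv2.imwrite('pics/b.png',np.hstack([c(p['frame'],250,130,100,75),c(t['frame'],200,160,100,75)])[:,:,::-1])
E
```

```text
t: 2.6
tool_pos: [0.4656, 0.185, 0.1353]
orientation: [-0.281, 3.125, 0.001]
force: [0.2, 0.3, 0.3]
opening: 0.0006
gripper_force: 0.0
[ 2.75732442e-01 -7.41867667e-02  1.87749558e+00  4.67092578e-05
  1.33448667e+00 -1.47462863e+00] [[-0.984 -0.179  0.004]
 [-0.179  0.984  0.001]
 [-0.004  0.    -1.   ]] 0.014
```

View pics/b.png

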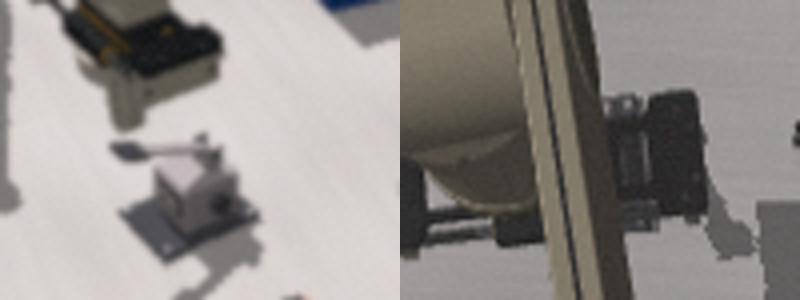

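```bash
python3 -m handwheel '[[1,0,0,0.02,0,0,0],[1,0,0,0.03,0,0,0],[1,0,0,0.04,0,0,0],[1,0,0,0.048,0,0,0],[1,0,0,0.054,0,0,0],[1,0,0,0.057,0,0,0],[1,0,0,0.057,0,0,0],[1,0,0,0.057,0,0,0]]'
```

```text
t: 3.7
tool_pos: [0.4645, 0.184, 0.0759]
orientation: [-0.28, 3.129, 0.0]
force: [-1.0, 0.8, 2.8]
opening: 0.0006
gripper_force: 1.4
```

```bash
python3 -m handwheel '[[1,0,0,0.001,0,0,0],[1,0,0,0.002,0,0,0],[1,0,0,0.003,0,0,0],[1,0,0,0.003,0,0,0],[1,0,0,0.003,0,0,0]]'
```

```text
t: 4.32
tool_pos: [0.4648, 0.1841, 0.0745]
orientation: [-0.28, 3.128, 0.0]
force: [-6.9, -2.1, 17.5]
opening: 0.0004
gripper_force: 9.6
```

```bash
python3 -m handwheel '[[1,0,0,-0.01,0,0,0],[1,0,0,-0.03,0,0,0],[1,0,0,-0.06,0,0,0],[1,0,0,-0.1,0,0,0],[1,0,0,-0.1,0,0,0],[1,0,0,-0.1,0,0,0]]'
python3 - <<'E'
from h import *
s=robot.read_state();M=R.from_rotvec(s['orientation']).as_matrix()
p=robot.read_camera('side')
cv2.imwrite('pics/c.png',cv2.resize(p['frame'][130:205,250:350],(400,300),interpolation=cv2.INTER_CUBIC)[:,:,::-1])
v=.26; tgt=np.array([.459,-.2235,.15]); y=np.array([np.cos(v),np.sin(v),0]); z=np.array([0,0,-1.]); T=np.stack([np.cross(y,z),y,z],1)
print((M.T@(tgt-s['tool_pos'])).round(4),(R.from_matrix(M.T@T).as_rotvec()/np.pi).round(4))
E
```

```text
t: 5.08
tool_pos: [0.464, 0.1839, 0.172]
orientation: [0.28, -3.129, 0.0]
force: [0.2, 0.4, -1.4]
opening: 0.0003
gripper_force: 0.0
[ 0.0773 -0.4     0.0221] [-1.000e-04 -1.000e-04  4.741e-01]
```

View pics/c.png

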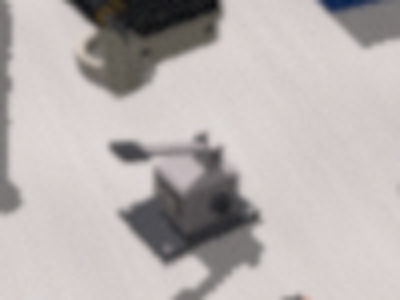

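The lever (pad at (127,150)) is back up at rest. Now to above the panel, opening partly.

```bash
python3 -m handwheel '[[1,0.077,-0.4,0,0,0,0.474],[1,0.077,-0.4,0,0,0,0.474],[1,0.077,-0.4,0,0,0,0.474],[0.14,0.077,-0.4,0,0,0,0.474],[0.14,0.077,-0.4,0,0,0,0.474],[0.14,0.077,-0.4,0,0,0,0.474],[0.14,0.077,-0.4,0,0,0,0.474],[0.14,0.077,-0.4,0.022,0,0,0.474],[0.14,0.077,-0.4,0.022,0,0,0.474],[0.14,0.077,-0.4,0.022,0,0,0.474],[0.14,0.077,-0.4,0.022,0,0,0.474]]'
python3 - <<'E'
from h import *
s=robot.read_state();M=R.from_rotvec(s['orientation']).as_matrix()
print(s['tool_pos'],M.round(3),s['q'].round(2) if hasattr(s['q'],'round') else s['q'])
p=robot.read_camera('side');t=robot.read_camera('top')
def c(f,x,y,w,h): return cv2.resize(f[y:y+h,x:x+w],(400,300),interpolation=cv2.INTER_CUBIC)
cv2.imwrite('pics/d.png',np.hstack([c(p['frame'],290,215,120,90),c(t['frame'],340,170,100,75)])[:,:,::-1])
E
```

```text
t: 6.5
tool_pos: [0.46, -0.223, 0.1513]
orientation: [1.91, 2.493, 0.0]
force: [-0.3, -0.3, -0.1]
opening: 0.04
gripper_force: 0.0
[ 0.45995889 -0.22302256  0.15128364] [[-0.261  0.965  0.001]
 [ 0.965  0.261 -0.   ]
 [-0.001  0.001 -1.   ]] [-0.55 -0.06  1.83 -0.    1.37 -0.82]
```

View pics/d.png

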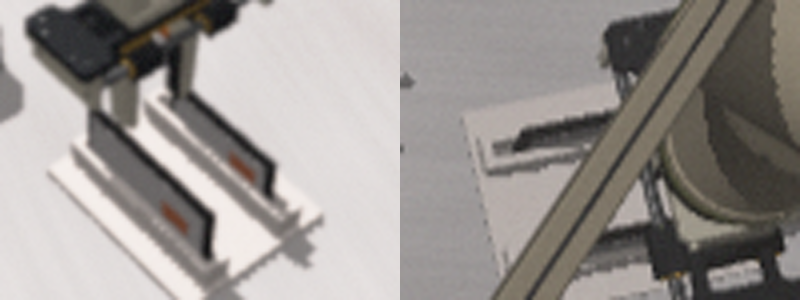

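```bash
python3 -m handwheel '[[0.14,0,-0.001,0.04,0,0,0],[0.14,0,-0.001,0.07,0,0,0],[0.14,0,-0.001,0.09,0,0,0],[0.14,0,-0.001,0.103,0,0,0],[0.14,0,-0.001,0.103,0,0,0],[0.5,0,-0.001,0.103,0,0,0],[0.5,0,-0.001,0.103,0,0,0],[0.7,0,-0.001,0.103,0,0,0],[0.7,0,-0.001,0.103,0,0,0]]' 6
python3 -m handwheel '[[1,0,0,0,0,0,0],[1,0,0,0,0,0,0],[1,0,0,0,0,0,0],[1,0,0,0,0,0,0],[1,0,0,0,0,0,0]]' 6
```

```text
t: 7.72
tool_pos: [0.4587, -0.2237, 0.048]
orientation: [1.914, 2.491, 0.0]
force: [-0.2, 0.8, 0.5]
opening: 0.0145
gripper_force: 0.0
t: 8.35
tool_pos: [0.4586, -0.2237, 0.0478]
orientation: [1.914, 2.491, 0.0]
force: [-0.9, -0.1, 2.2]
opening: 0.0084
gripper_force: 6.0
```

```bash
python3 -m handwheel '[[1,0,0,0,0,0,0],[1,0,0,0,0,0,0],[1,0,0,0,0,0,0],[1,0,0,-0.005,0,0,0],[1,0,0,-0.012,0,0,0],[1,0,0,-0.012,0,0,0]]' 30
```

```text
t: 9.1
tool_pos: [0.4589, -0.224, 0.0605]
orientation: [1.914, 2.49, -0.0]
force: [0.4, -0.8, -0.7]
opening: 0.008
gripper_force: 30.0
```

```bash
python3 -m handwheel '[[1,0,0,-0.01,0,0,0],[1,0,0,-0.025,0,0,0],[1,0,0,-0.05,0,0,0],[1,0,0,-0.08,0,0,0],[1,0,0,-0.12,0,0,0],[1,0,0,-0.16,0,0,0],[1,0,0,-0.2,0,0,0],[1,0,0,-0.24,0,0,0],[1,0,0,-0.26,0,0,0],[1,0,0,-0.27,0,0,0],[1,0,0,-0.27,0,0,0]]'
python3 -m handwheel '[[1,0,0,0,-0.015,0,0],[1,0,0,0,-0.04,0,0],[1,0,0,0,-0.07,0,0],[1,0,0,0,-0.1,0,0],[1,0,0,0,-0.13,0,0],[1,0,0,0,-0.16,0,0],[1,0,0,0,-0.19,0,0],[1,0,0,0,-0.22,0,0],[1,0,0,0,-0.24,0,0],[1,0,0,0,-0.25,0,0],[1,0,0,0,-0.25,0,0],[1,0,0,0,-0.25,0,0],[1,0,0,0,-0.25,0,0]]'
python3 - <<'E'
from h import *
s=robot.read_state();M=R.from_rotvec(s['orientation']).as_matrix()
print(M.round(3),np.round(s['q'],2))
p=robot.read_camera('side');t=robot.read_camera('top')
cv2.imwrite('pics/e.png',np.vstack([p['frame'][60:360,120:520],t['frame'][100:400,200:600]])[:,:,::-1])
# predicted panel corners in side view
g=np.array(s['tool_pos']);y=M[:,1];x=M[:,0];z=M[:,2]
for b in (.042,-.030):
  for a in(-.075,.075): print(proj(p,g+x*a+z*b).round(0)-[120,60],(g+x*a+z*b).round(3))
E
```

```text
t: 10.48
tool_pos: [0.4584, -0.2236, 0.3292]
orientation: [-1.914, -2.49, 0.0]
force: [0.1, -0.2, -0.9]
opening: 0.0081
gripper_force: 30.0
t: 12.1
tool_pos: [0.4589, -0.2235, 0.3301]
orientation: [1.545, 2.013, 0.833]
force: [0.3, -0.5, -1.7]
opening: 0.0078
gripper_force: 30.0
[[-0.258  0.683  0.683]
 [ 0.966  0.183  0.182]
 [-0.001  0.707 -0.707]] [-1.09 -0.58  2.11  0.77  1.44 -1.38]
[[249. 152.]] [ 0.507 -0.288  0.3  ]
[[206. 119.]] [ 0.468 -0.143  0.3  ]
[[233. 146.]] [ 0.458 -0.301  0.351]
[[189. 111.]] [ 0.419 -0.156  0.351]
```

View pics/e.png

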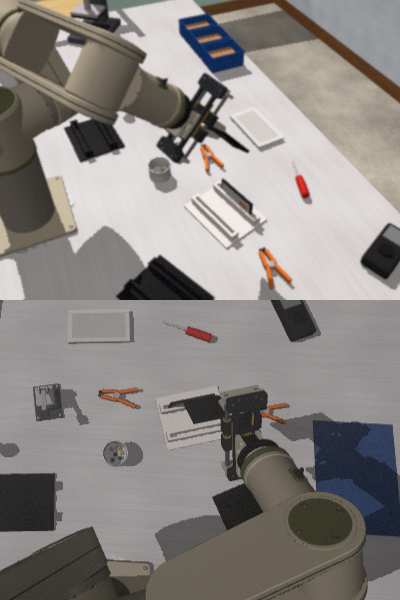

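```bash
python3 -m handwheel '[[1,0,0,0,0,0,0],[1,0,0,0,0,0,0],[1,0,0,0,0,0,0],[1,0,0,0,0,0,0]]'; python3 -c "
from plant import robot
s=robot.read_state();print(max(abs(v) for v in s['dq']));print(robot.close_job())"
```

```text
t: 12.7
tool_pos: [0.4585, -0.2237, 0.3296]
orientation: [1.546, 2.012, 0.833]
force: [-0.4, -0.1, -1.1]
opening: 0.0079
gripper_force: 30.0
0.001119998404390441
the job is handed in; nothing more can be done
None
```

I pushed the tally lever to its stop and it sprang back up. The larger panel is now out of the rack, held steady at 45° with the glass half up, its lowest edge about 29 cm above the counter. The job was handed in at 12.7 s; no verdict came back.

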